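# Rebuild the filter stack of a bench fume extractor

### The arm

A 7-joint arm with a two-finger parallel gripper is mounted at the origin on the work surface. World frame = base frame: x ahead of the robot, y to its left, z up, the work surface at z = 0. Lengths are in m, angles in rad, forces in N, time in s.
With the tool pointing down it reaches from about 0.425 to 0.875 m from the base axis. Payload 4.7 kg.
Tool frame: the origin (TCP) lies midway between the tips of the shut fingers; the grasp point (between the pads) lies 19 mm behind it; z points along the fingers, x is the direction in which the jaws open and shut, and the axes are right-handed (so a half turn about z gives the same grasp; the last joint's range is limited). The gripper opens to 87 mm and grips with 3 to 60 N. Pads are 19 mm wide; open, the fingers measure 117 mm over their backs; the gripper's body (75 mm by 190 mm) begins 51 mm behind the grasp point.
Start: joints at [0.014, 0.321, -0.07, 1.45, 0.023, 1.371, -0.057], TCP at [0.65, -0, 0.223] pointing down, gripper open.
Joint ranges: [-2.86, 2.86], [-0.3, 2.09], [-1.38, 1.24], [0.06, 2.45], [-1.56, 4.7], [0.09, 2.05], [-2.69, 2.69]. Speed limits (rad/s): [2.57, 2.57, 3.14, 3.14, 3.14, 3.14, 3.14].

### API

Orientations are given as a rotation vector (axis times angle).
In Python, from bench import get_state, eyes, ticket gives the robot as it stands.
- The arm moves only by the tool carry_out, never from a script. Its argument "motion" is a list of rows, each a list of 2 entries, a list of its own where there are three numbers: the shift along the world's x, y, z in m, then the turn about the world's z in rad. A call has 1 to 20 rows; each row is the pose to reach, as a shift and turn from the pose commanded when the call began; what a row does not reach only later rows make up. A row lasts 1/10 s, in which the tool goes at most 50 mm and 8.59 degrees, less where a joint would pass 70% of its speed; a pose out of reach is approached as far as the arm can. A call with a gripper value outside its range is refused whole. "grip" is the gripper command: -1 is fully open, 1 is shut, values between are in proportion, set as the call begins (left out, the last holds). The fingers move at their own pace and stop on an object; "squeeze" is the grip in N (left out, the last holds). Time passes only in rows, so rows that repeat a pose let the fingers close. It gives the time, the measured TCP pose, the force and the opening at its end, in the units of the state.
- get_state(): the state, without advancing time (a new reading comes with each control period).
- eyes.get_image(name): name is "scene" or "side" or "wrist"; returns a dict with "pixels" (480x640x3 uint8, blue, green, red), "mtx" (3x3 intrinsics, pixels), "extrinsics" (4x4, takes a point from camera to world coordinates). Camera axes: x right, y down, z forward; pixel columns grow to the right and rows downward; lengths in m; the calibration is good to about 2 mm. The wrist camera is an equidistant fisheye: a pixel r from the principal point sees the ray r / f radians off the axis. A picture is of the moment at which its call begins. There is no depth.
- ticket.close_job(): hands the job in, once; it reports no verdict.
The state is a dict: "time": time; "joint_positions": joint angles; "qd": joint speeds; "joint_torque": joint torques, N m; "position": TCP position; "tool_rot": TCP orientation; "ft_force": force on the tool from outside, world axes, zero at the start; "torque": the same for the moment, N m; "grip_width": opening from 0.0 (shut) to 1.0 (fully open).
Only numpy, scipy, OpenCV 4.12 (cv2) and the standard library are available. Lean on these libraries where they do the work, as an engineer would, in place of code of your own. Each camera call takes 0.05 s, during which the arm holds its last target. There are 200 camera calls.

### The job

Put the bench fume extractor back together after its filter change: onto the blower base stack the carbon filter (the deepest one, with the perforated plate), on it the pleated fine-particle filter, then the shallow pre-filter with the lattice, and last the inlet cover with the hose stub, in that order from the bottom up. Each must be upright and fully seated in the opening of the one below, square to it (any quarter turn will do). Leave the solder spool, the tip cleaner and the screwdriver where they are.

Things in the scene. Friction and masses are not known exactly. Their poses are not given: they have to be found in the camera images.
- blower_base: White fan housing, fixed, 150 mm square, 60 mm high; top opening 110 mm square, 12 mm deep, over a round fan with wire guard. A part is fully seated when its 8 mm foot is in the opening and its shoulder rests on the rim: the seated carbon filter's origin is 52 mm above this origin. Origin: centre of the underside, on the bench; z up, x and y along its sides (for all modules too).
- carbon_filter: Deepest module: 120 mm square, 68 mm high; steel plate with round holes. Origin: centre of its foot's underside. Foot: tapered square, 8 mm deep, 92 mm wide below, 102 above. Open top 110 mm inside, walls 5; 28 mm down lies the plate. Grip bar across the opening along y, 12 mm wide (x), 14 high, its top 58 mm above the origin. 0.6 kg. Seated on it, the pleated filter's origin is 60 mm above this one.
- pleated_filter: Middle module: 120 mm square, 54 mm high over all; pale paper pleats (parallel ridges) 28 mm below the rim. Origin: centre of its foot's underside. Foot, opening and grip bar (along y) as on the carbon filter; bar top 44 mm above the origin. 0.35 kg. Seated on it, the pre-filter's origin is 46 mm above this one.
- pre_filter: Shallowest module: 120 mm square, 42 mm high over all; grey mat under a square lattice (2 mm high), the mat 28 mm below the rim. Origin: centre of its foot's underside. Foot, opening and grip bar (along y) as on the carbon filter; bar top 32 mm above the origin. 0.2 kg. Seated on it, the inlet cover's origin is 34 mm above this one.
- inlet_cover: Flat plate 120 mm square, 10 mm thick, on a tapered 8 mm foot as on the carbon filter. Origin: centre of the foot's underside. Plate top 18 mm above the origin; in its middle stands a hollow round hose stub, 50 mm outside diameter, 45 mm high (top at 63 mm), wall 3 mm: the part to grip. 0.22 kg.
- solder_spool: Bystander: spool of solder wire standing on end, 56 mm diameter, 44 mm high. Origin: centre of its underside.
- tip_cleaner: Bystander: round dark pot with brass wool, 72 mm diameter, 54 mm high. Origin: centre of its underside.
- screwdriver: Bystander: screwdriver lying on the bench, 170 mm long. Origin: on its underside at the middle; x along it, handle at -x.
There are look-alikes about, which are no part of the job. What is shaped like the carbon_filter but purple is not meant.

How it is judged:
By the outcome, as a careful person would: the job done as asked, in the order asked, and still so for the second after the job is handed in, with the robot touching nothing.
It also fails if it takes over 109 s, if anything falls off the work surface, if the arm or the gripper's body presses on something with over 40 N, if the wrist force passes 120 N, or if a joint passes its speed limit or range.

## Working session

There is one attempt and no reset: what is moved stays moved. The work goes in short steps, Python scripts to look and compute and a tool call to move; the robot and the scene stay as the last step left them, time stands still between calls to the robot, and variables do not carry over. Pictures are saved under pics/ and viewed, about 12 in all and at most 16, crops included, and the job is handed in when it is done.

Besides the shell and the picture viewer there is one more tool, called after "Emit:" in YAML: its name, and indented under it one key for each argument. carry_out: Moves the arm, as the interface text tells. Its arguments: {"type":"object","properties":{"motion":{"type":"array","items":{"type":"array"}},"grip":{"type":"number"},"squeeze":{"type":"number"}},"required":["motion"]}

```bash
mkdir -p pics; cat > h.py <<'E'
import numpy as np, cv2, json
from bench import get_state, eyes, ticket
def snap(name,out):
    d=eyes.get_image(name); cv2.imwrite(f'pics/{out}.png',d['pixels'])
    np.savez(f'pics/{out}.npz',K=d['mtx'],T=d['extrinsics']); return d
def load(out):
    z=np.load(f'pics/{out}.npz'); return z['K'],z['T']
def ray(out,u,v,fish=False):
    K,T=load(out); T=np.array(T)
    x=(u-K[0,2])/K[0,0]; y=(v-K[1,2])/K[1,1]
    if fish:
        r=np.hypot(x,y); d=np.array([x/r*np.sin(r),y/r*np.sin(r),np.cos(r)]) if r>1e-9 else np.array([0,0,1.])
    else: d=np.array([x,y,1.])
    return T[:3,3],T[:3,:3]@d
def at(out,u,v,z,fish=False):
    o,d=ray(out,u,v,fish); return o+d*(z-o[2])/d[2]
def proj(out,P,fish=False):
    K,T=load(out); p=np.linalg.inv(T)@np.append(P,1); p=p[:3]
    if fish:
        th=np.arctan2(np.hypot(p[0],p[1]),p[2]); q=p[:2]/np.hypot(*p[:2])*th
    else: q=p[:2]/p[2]
    return q*[K[0,0],K[1,1]]+K[:2,2]
E
python3 -c "
from h import *
for n in ['scene','side','wrist']:
    d=snap(n,n+'0'); print(n,np.round(d['mtx'],1).tolist(),np.round(d['extrinsics'],3).tolist())
print(get_state())"
```

```text
scene [[502.3, 0.0, 328.5], [0.0, 502.3, 241.2], [0.0, 0.0, 1.0]] [[0.477, 0.749, -0.459, 0.99], [0.879, -0.415, 0.236, -0.245], [-0.013, -0.516, -0.856, 0.985], [0.0, 0.0, 0.0, 1.0]]
side [[545.4, 0.0, 325.0], [0.0, 545.4, 239.2], [0.0, 0.0, 1.0]] [[0.856, -0.281, 0.433, -0.094], [-0.516, -0.451, 0.728, -0.976], [-0.01, -0.847, -0.531, 0.771], [0.0, 0.0, 0.0, 1.0]]
wrist [[371.6, 0.0, 315.2], [0.0, 371.6, 238.3], [0.0, 0.0, 1.0]] [[1.0, 0.0, -0.002, 0.65], [0.0, -0.971, -0.241, 0.064], [-0.002, 0.241, -0.971, 0.384], [0.0, 0.0, 0.0, 1.0]]
{'time': 0.15, 'joint_positions': array([ 0.01409298,  0.32166206, -0.07010038,  1.45143354,  0.02261738,
        1.37081929, -0.05690049]), 'qd': array([ 1.00445781e-05, -7.39967315e-04,  1.36990952e-04, -4.47442229e-03,
       -1.85530874e-03,  5.99316253e-04, -1.57166642e-03]), 'joint_torque': array([ 2.16972071e-04, -4.91794288e+01, -4.04079035e-01, -3.12878716e+01,
       -6.39387709e-02,  4.04033612e-02,  9.90178205e-05]), 'position': array([ 6.49555363e-01, -3.93274153e-05,  2.21687374e-01]), 'tool_rot': array([ 3.14149023e+00,  7.86187233e-05, -2.40641972e-03]), 'ft_force': array([-0.16828392,  0.27813902,  0.83977649]), 'torque': array([ 0.00915689, -0.02926068,  0.02359769]), 'grip_width': 0.9979961000456582}
```

View pics/scene0.png

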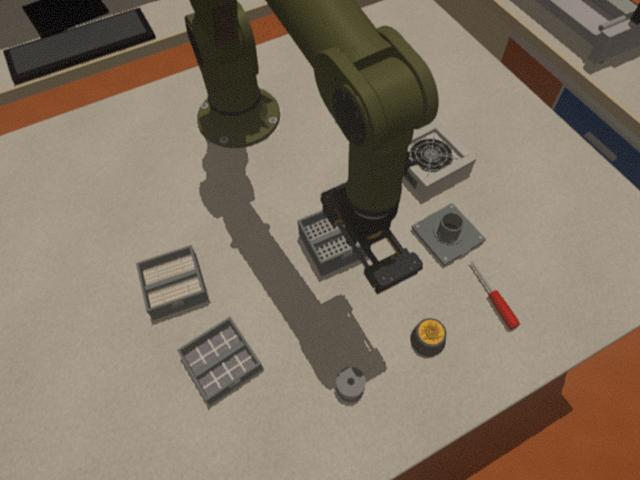

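View pics/wrist0.png

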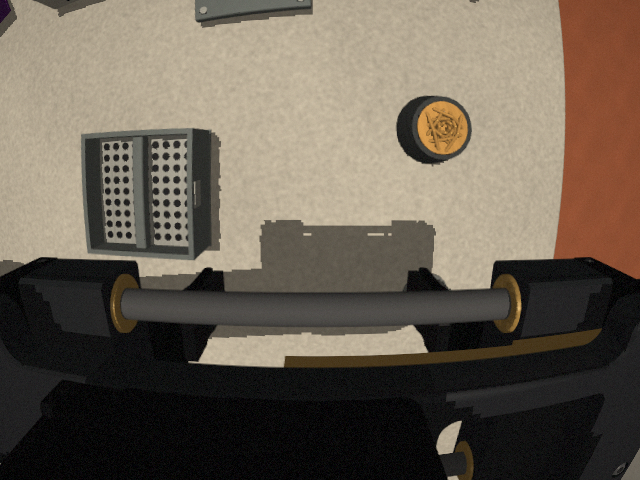

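The scene view shows the base (~435,165), carbon filter (~325,240), cover (~450,230), pleated (~172,282) and pre-filter (~220,360). The wrist view shows the carbon filter (grey, ~145,190) and a purple bit in the upper-left corner. I'll check the side view next.

View pics/side0.png

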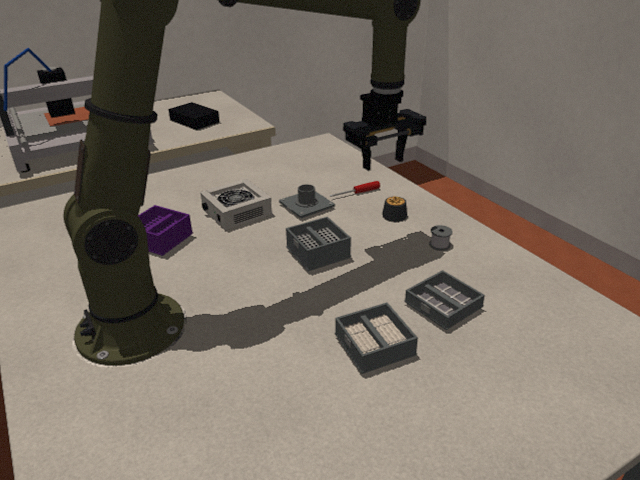

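```bash
python3 -c "
from h import *
# wrist rim corners of carbon z=.068
for p in [(82,134),(192,128),(192,258),(88,250)]: print('carb',at('wrist0',*p,.068,True).round(3))
for p in [(137,250),(137,137)]: print('bar',at('wrist0',*p,.058,True).round(3))
for n,c,z in [('pleat',[(137,263),(191,247),(207,290),(150,308)],.054),('pre',[(180,351),(231,320),(261,364),(208,396)],.042),('cover',[(413,232),(451,206),(484,240),(445,264)],.018),('base',[(405,148),(438,130),(474,158),(432,187)],.06)]:
    q=np.array([at('scene0',*p,z) for p in c]); print(n,q[:,:2].round(3).tolist(),q.mean(0).round(3),'sides',np.linalg.norm(q-np.roll(q,-1,0),axis=1).round(3))
"
```

```text
carb [0.424 0.089 0.068]
carb [0.542 0.084 0.068]
carb [ 0.535 -0.033  0.068]
carb [ 0.418 -0.027  0.068]
bar [ 0.473 -0.029  0.058]
bar [0.482 0.081 0.058]
pleat [[0.342, -0.369], [0.36, -0.255], [0.473, -0.262], [0.455, -0.378]] [ 0.407 -0.316  0.054] sides [0.116 0.113 0.117 0.113]
pre [[0.564, -0.357], [0.552, -0.244], [0.663, -0.229], [0.671, -0.34]] [ 0.612 -0.293  0.042] sides [0.113 0.112 0.112 0.108]
cover [[0.543, 0.201], [0.526, 0.318], [0.638, 0.328], [0.646, 0.216]] [0.588 0.266 0.018] sides [0.118 0.112 0.112 0.104]
base [[0.353, 0.297], [0.343, 0.4], [0.459, 0.423], [0.482, 0.287]] [0.409 0.351 0.06 ] sides [0.103 0.118 0.138 0.129]
```

The grey carbon filter is at about (0.48, 0.027). The purple look-alike stands behind the base, near the robot's foot, so I'll leave it alone. Next is a closer wrist view of the base and the cover.

Emit:
carry_out:
  motion:
    - [[-0.03,0.034,0.01],0]
    - [[-0.06,0.068,0.02],0]
    - [[-0.09,0.102,0.03],0]
    - [[-0.12,0.136,0.04],0]
    - [[-0.15,0.17,0.05],0]
    - [[-0.15,0.17,0.05],0]
    - [[-0.15,0.17,0.05],0]
    - [[-0.15,0.17,0.05],0]
  grip: 0.1
  squeeze: 40

```text
time: 0.95
position: [0.5005, 0.1686, 0.2721]
tool_rot: [3.141, -0.003, -0.0]
ft_force: [-0.3, -0.0, -0.7]
grip_width: 0.463
```

```bash
python3 -c "
from h import *
d=snap('wrist','w1'); snap('scene','s1'); print(get_state()['position'],get_state()['ft_force'])"
```

```text
[0.50065992 0.16834976 0.27187611] [ 0.19672638 -0.14520306 -0.63061009]
```

View pics/w1.png

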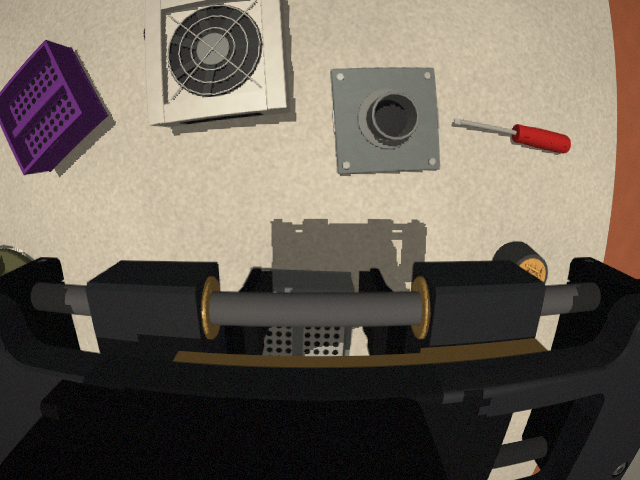

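The base is at about (212,50), cut off at the top of the frame. The cover is at (387,120), and the purple look-alike at the left. I'll enlarge the base and cover together.

```bash
python3 -c "
from h import *
i=cv2.imread('pics/w1.png'); a=cv2.resize(i[0:185,135:455],None,fx=2.5,fy=2.5,interpolation=cv2.INTER_CUBIC); cv2.imwrite('pics/c1.png',a)"
```

```text
(no output)
```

View pics/c1.png

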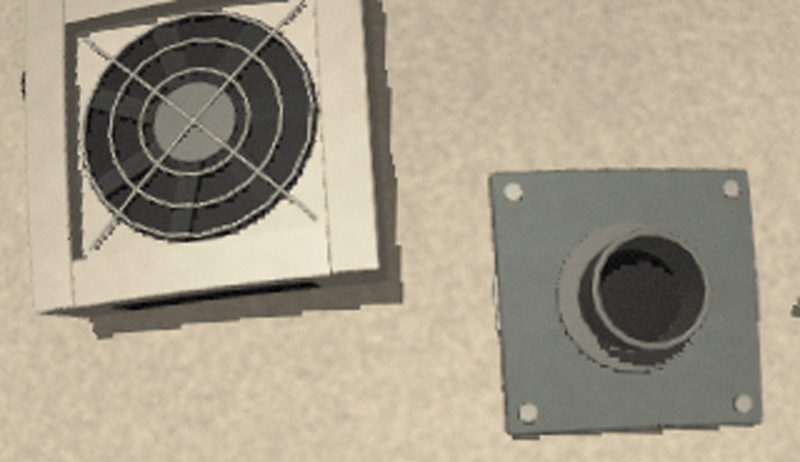

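```bash
python3 -c "
from h import *
from scipy.optimize import least_squares
c=lambda u,v:(135+u/2.5,v/2.5)
def fit(obs,z,half,x0,im='w1'):
    L=[(-1,-1),(1,-1),(1,1),(-1,1)]
    def f(x):
        C,S=np.cos(x[2]),np.sin(x[2]);r=[]
        for (lx,ly,lz,u,v) in obs:
            r+=list(proj(im,[x[0]+C*lx-S*ly,x[1]+S*lx+C*ly,lz],True)-[u,v])
        return r
    s=least_squares(f,x0); print(s.x.round(4),np.round(s.fun,1)); return s.x
b=.075;k=.06
fit([(-b,-b,.06,*c(38,312)),(b,-b,.06,*c(380,268)),(0,0,.047,*c(195,122))],0,0,[.41,.35,0])
fit([(-k,-k,.018,*c(512,436)),(k,-k,.018,*c(762,424)),(k,k,.018,*c(746,170)),(-k,k,.018,*c(490,174)),(0,0,.063,*c(650,290))],0,0,[.59,.27,0])
obs=[(-k,k,.068,82,134),(k,k,.068,192,128),(k,-k,.068,192,258),(-k,-k,.068,88,250)]
fit(obs,0,0,[.48,.03,0],'wrist0')
"
```

```text
[0.3929 0.3437 0.0704] [-1.4  0.5  0.6 -0.3  0.7 -0.1]
[0.5813 0.2662 0.0741] [-1.7  0.7  0.8  0.   0.7 -0.5 -0.8 -0.1  1.1 -0.1]
[ 0.4793  0.0282 -0.0494] [-1.  -1.8  0.4 -1.   1.1  1.4 -1.3  1.7]
```

Emit:
carry_out:
  motion:
    - [[-0.005,-0.035,-0.01],-0.012]
    - [[-0.01,-0.07,-0.03],-0.025]
    - [[-0.015,-0.105,-0.06],-0.037]
    - [[-0.021,-0.141,-0.09],-0.05]
    - [[-0.021,-0.141,-0.12],-0.05]
    - [[-0.021,-0.141,-0.14],-0.05]
    - [[-0.021,-0.141,-0.16],-0.05]
    - [[-0.021,-0.141,-0.175],-0.05]
    - [[-0.021,-0.141,-0.19],-0.05]
    - [[-0.021,-0.141,-0.2],-0.05]
    - [[-0.021,-0.141,-0.21],-0.05]
    - [[-0.021,-0.141,-0.218],-0.05]
    - [[-0.021,-0.141,-0.224],-0.05]
    - [[-0.021,-0.141,-0.228],-0.05]
    - [[-0.021,-0.141,-0.228],-0.05]
    - [[-0.021,-0.141,-0.228],-0.05]

```text
time: 2.65
position: [0.4793, 0.029, 0.0449]
tool_rot: [-3.141, 0.078, -0.001]
ft_force: [-0.3, -0.2, -0.5]
grip_width: 0.449
```

Emit:
carry_out:
  motion:
    - [[0,0,0],0]
    - [[0,0,0],0]
    - [[0,0,0],0]
    - [[0,0,0],0]
    - [[0,0,0],0]
    - [[0,0,0],0]
  grip: 1
  squeeze: 45

```text
time: 3.25
position: [0.4793, 0.029, 0.0448]
tool_rot: [3.141, -0.078, 0.001]
ft_force: [0.6, -1.0, -0.3]
grip_width: 0.134
```

Emit:
carry_out:
  motion:
    - [[0,0,0.02],0]
    - [[0,0,0.05],0]
    - [[0,0,0.08],0]
    - [[0,0,0.11],0.0]
    - [[-0.01,0.035,0.12],0.02]
    - [[-0.02,0.075,0.12],0.04]
    - [[-0.032,0.12,0.12],0.06]
    - [[-0.045,0.165,0.12],0.08]
    - [[-0.055,0.205,0.12],0.1]
    - [[-0.067,0.245,0.12],0.12]
    - [[-0.077,0.28,0.12],0.12]
    - [[-0.086,0.315,0.12],0.12]
    - [[-0.086,0.315,0.12],0.12]
    - [[-0.086,0.315,0.12],0.12]
    - [[-0.086,0.315,0.12],0.12]

```text
time: 4.75
position: [0.3929, 0.3422, 0.1633]
tool_rot: [3.137, 0.108, -0.003]
ft_force: [-0.1, -0.3, -5.3]
grip_width: 0.135
```

```bash
python3 -c "
from h import *
snap('wrist','w2');a=cv2.imread('pics/w2.png');snap('side','d2');snap('scene','s2')
b=cv2.imread('pics/d2.png')[130:290,150:350];c=cv2.imread('pics/s2.png')[80:240,340:540]
cv2.imwrite('pics/c2.png',np.vstack([np.hstack([cv2.resize(b,(400,320)),cv2.resize(c,(400,320))]),cv2.resize(a[0:280],(640,280))[:, :640] if 0 else cv2.copyMakeBorder(a[0:280],0,0,80,80,0)]))"
```

```text
(no output)
```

View pics/c2.png

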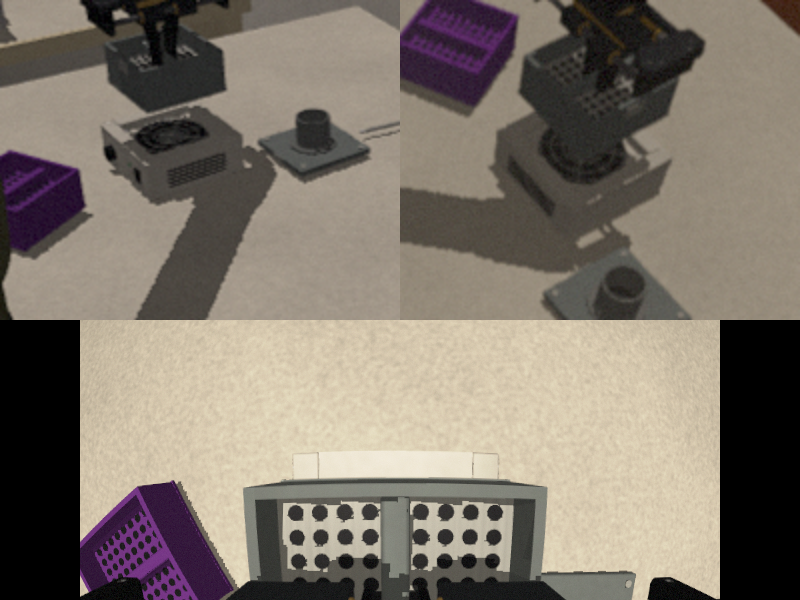

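The wrist view shows the carbon filter's rim (244–547) centred over the base's far edge (293–498), and square to it. I'll check y numerically and lower it.

```bash
python3 -c "
from h import *
for p in [(213,132),(418,132)]: print(at('w2',*p,.06,True))
for p in [(164,167),(467,167)]: print(at('w2',*p,.163-.0448+.068,True))
print(get_state()['position'])"
```

```text
[0.31332598 0.41389518 0.06      ]
[0.4611695  0.42408446 0.06      ]
[0.32911004 0.39625385 0.1862    ]
[0.44828824 0.40448522 0.1862    ]
[0.39344682 0.34257479 0.16415268]
```

Emit:
carry_out:
  motion:
    - [[0,0.002,-0.015],0]
    - [[0,0.003,-0.03],0]
    - [[0,0.003,-0.04],0]
    - [[0,0.003,-0.048],0]
    - [[0,0.003,-0.054],0]
    - [[0,0.003,-0.058],0]
    - [[0,0.003,-0.062],0]
    - [[0,0.003,-0.065],0]
    - [[0,0.003,-0.067],0]
    - [[0,0.003,-0.068],0]
    - [[0,0.003,-0.068],0]
    - [[0,0.003,-0.068],0]

```text
time: 6.1
position: [0.3932, 0.3471, 0.0968]
tool_rot: [-3.139, -0.11, -0.001]
ft_force: [0.1, 0.3, -5.4]
grip_width: 0.13
```

Emit:
carry_out:
  motion:
    - [[0,0,-0.001],0]
    - [[0,0,-0.001],0]
    - [[0,0,-0.001],0]
    - [[0,0,-0.001],0]
    - [[0,0,-0.001],0]
  grip: 0.1

```text
time: 6.6
position: [0.3932, 0.3472, 0.0959]
tool_rot: [-3.139, -0.11, -0.001]
ft_force: [0.8, 0.2, 0.4]
grip_width: 0.432
```

Emit:
carry_out:
  motion:
    - [[0,0,0.02],0]
    - [[0,0,0.05],0]
    - [[0,0,0.09],0]
    - [[0,0,0.13],0]
    - [[0,-0.045,0.14],0]
    - [[0,-0.09,0.15],0]
    - [[0,-0.13,0.15],0]
    - [[0,-0.17,0.15],0]
    - [[0,-0.17,0.15],0]
    - [[0,-0.17,0.15],0]

```text
time: 7.6
position: [0.3932, 0.1765, 0.2459]
tool_rot: [-3.139, -0.107, -0.002]
ft_force: [0.0, 0.9, 0.6]
grip_width: 0.451
```

```bash
python3 -c "
from h import *
snap('wrist','w3');print(get_state()['position'])
a=cv2.imread('pics/w3.png')[0:260];cv2.imwrite('pics/c3.png',a)"
```

```text
[0.39296665 0.17761772 0.24581205]
```

View pics/c3.png

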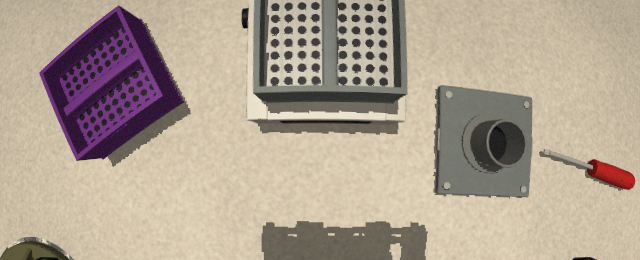

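The carbon filter sits on the base, with its rim's front corners at (254,94) and (407,92). I'll check where that puts it, then move on to the pleated filter.

```bash
python3 -c "
from h import *
p=[at('w3',254,95,.12,True),at('w3',407,93,.12,True)];print(p,np.linalg.norm(p[1]-p[0]))
# pleated from scene
for n,c,z in [('pleat',[(137,263),(191,247),(207,290),(150,308)],.054),('pre',[(180,351),(231,320),(261,364),(208,396)],.042)]:
    q=np.array([at('scene0',*p,z) for p in c])[:,:2]; print(n,q.mean(0))
"
```

```text
[array([0.33869376, 0.27937445, 0.12      ]), array([0.4570327 , 0.29034716, 0.12      ])] 0.11884655408523116
pleat [ 0.40743732 -0.31609351]
pre [ 0.61242396 -0.29263027]
```

Carbon is seated at (0.3925, 0.3446), with an apparent rim width of 119 mm at z = 0.12. I'll look at the pleated and pre-filters.

Emit:
carry_out:
  motion:
    - [[0.02,-0.04,0.0],-0.01]
    - [[0.04,-0.08,0.01],-0.02]
    - [[0.06,-0.12,0.02],-0.03]
    - [[0.08,-0.16,0.03],-0.04]
    - [[0.1,-0.2,0.035],-0.05]
    - [[0.107,-0.245,0.035],-0.06]
    - [[0.107,-0.29,0.035],-0.07]
    - [[0.107,-0.335,0.035],-0.07]
    - [[0.107,-0.38,0.035],-0.07]
    - [[0.107,-0.425,0.035],-0.07]
    - [[0.107,-0.47,0.035],-0.07]
    - [[0.107,-0.515,0.035],-0.07]
    - [[0.107,-0.555,0.035],-0.07]
    - [[0.107,-0.59,0.035],-0.07]
    - [[0.107,-0.617,0.035],-0.07]
    - [[0.107,-0.617,0.035],-0.07]
    - [[0.107,-0.617,0.035],-0.07]
    - [[0.107,-0.617,0.035],-0.07]

```text
time: 9.45
position: [0.5017, -0.4378, 0.2802]
tool_rot: [-3.14, -0.005, -0.0]
ft_force: [0.2, 0.6, 0.2]
grip_width: 0.451
```

```bash
python3 -c "
from h import *
snap('wrist','w4');print(get_state()['position'],get_state()['tool_rot'])
i=cv2.imread('pics/w4.png'); a=cv2.resize(i[40:270,120:520],None,fx=2,fy=2,interpolation=cv2.INTER_CUBIC); cv2.imwrite('pics/c4.png',a)"
```

```text
[ 0.50153634 -0.43782248  0.28046913] [-3.14043476e+00 -5.35513522e-03 -8.44473941e-04]
```

View pics/c4.png

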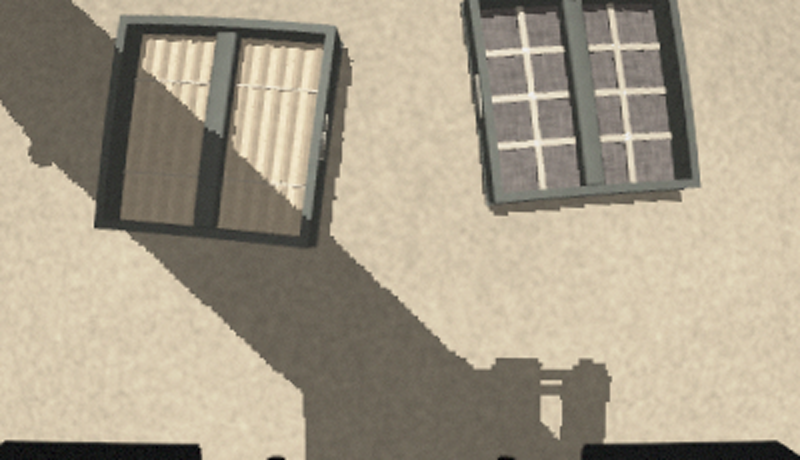

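Pleated filter rim corners in the crop are (121,16), (338,27), (317,244) and (95,227). The pre-filter's front corners are (494,203) and (699,186).

```bash
cat >> h.py <<'E'
from scipy.optimize import least_squares
def fit(obs,x0,im):
    def f(x):
        C,S=np.cos(x[2]),np.sin(x[2]);r=[]
        for (lx,ly,lz,u,v) in obs: r+=list(proj(im,[x[0]+C*lx-S*ly,x[1]+S*lx+C*ly,lz],True)-[u,v])
        return r
    s=least_squares(f,x0); print(s.x.round(4),np.round(s.fun,1))
E
python3 -c "
from h import *
k=.06;c=lambda u,v:(120+u/2,40+v/2)
fit([(-k,k,.054,*c(121,16)),(k,k,.054,*c(338,27)),(k,-k,.054,*c(317,244)),(-k,-k,.054,*c(95,227))],[.4,-.316,0],'w4')
fit([(-k,-k,.042,*c(494,203)),(k,-k,.042,*c(699,186)),(0,-.055,.032,*c(593,185))],[.61,-.29,0.1],'w4')
"
```

```text
[ 0.4079 -0.3232 -0.1098] [ 0.3 -0.5  0.4 -2.  -2.   1.2  1.6  1.1]
[ 0.6078 -0.2984  0.133 ] [-0.5  0.1 -0.   0.   0.5 -0.1]
```

Emit:
carry_out:
  motion:
    - [[-0.024,0.03,-0.02],-0.03]
    - [[-0.047,0.058,-0.04],-0.06]
    - [[-0.07,0.085,-0.07],-0.09]
    - [[-0.094,0.115,-0.1],-0.112]
    - [[-0.094,0.115,-0.13],-0.112]
    - [[-0.094,0.115,-0.155],-0.112]
    - [[-0.094,0.115,-0.175],-0.112]
    - [[-0.094,0.115,-0.193],-0.112]
    - [[-0.094,0.115,-0.208],-0.112]
    - [[-0.094,0.115,-0.22],-0.112]
    - [[-0.094,0.115,-0.231],-0.112]
    - [[-0.094,0.115,-0.24],-0.112]
    - [[-0.094,0.115,-0.246],-0.112]
    - [[-0.094,0.115,-0.25],-0.112]
    - [[-0.094,0.115,-0.25],-0.112]
    - [[-0.094,0.115,-0.25],-0.112]

```text
time: 11.1
position: [0.4062, -0.3253, 0.0309]
tool_rot: [3.136, -0.176, 0.001]
ft_force: [0.2, -0.5, -0.0]
grip_width: 0.453
```

Emit:
carry_out:
  motion:
    - [[0,0,0],0]
    - [[0,0,0],0]
    - [[0,0,0],0]
    - [[0,0,0],0]
    - [[0,0,0],0]
    - [[0,0,0],0]
  grip: 1
  squeeze: 40

```text
time: 11.7
position: [0.4059, -0.325, 0.0307]
tool_rot: [-3.137, 0.176, 0.0]
ft_force: [-1.4, 0.3, 0.8]
grip_width: 0.134
```

Emit:
carry_out:
  motion:
    - [[0,0,0.02],0]
    - [[0,0,0.05],0]
    - [[0,0,0.085],0]
    - [[0,0.01,0.12],0.01]
    - [[0.015,0.035,0.15],0.02]
    - [[0.035,0.07,0.165],0.03]
    - [[0.055,0.11,0.17],0.04]
    - [[0.075,0.15,0.17],0.05]
    - [[0.09,0.19,0.17],0.065]
    - [[0.09,0.235,0.17],0.08]
    - [[0.09,0.28,0.17],0.095]
    - [[0.09,0.325,0.17],0.11]
    - [[0.09,0.37,0.17],0.125]
    - [[0.085,0.415,0.17],0.14]
    - [[0.065,0.455,0.17],0.155]
    - [[0.045,0.495,0.17],0.17]
    - [[0.03,0.535,0.17],0.187]
    - [[0.01,0.575,0.17],0.187]
    - [[0.0,0.61,0.17],0.187]
    - [[-0.0135,0.645,0.17],0.187]

```text
time: 13.7
position: [0.3914, 0.3209, 0.1997]
tool_rot: [3.138, 0.118, -0.001]
ft_force: [1.5, 0.0, -2.5]
grip_width: 0.138
```

Emit:
carry_out:
  motion:
    - [[0,0.015,0],0]
    - [[0,0.023,0],0]
    - [[0,0.023,0],0]
    - [[0,0.023,0],0]
    - [[0,0.023,0],0]

```text
time: 14.2
position: [0.3934, 0.3412, 0.2004]
tool_rot: [3.138, 0.113, -0.0]
ft_force: [0.7, -0.1, -4.3]
grip_width: 0.134
```

```bash
python3 -c "
from h import *
snap('wrist','w5');print(get_state()['position'],get_state()['tool_rot'])
i=cv2.imread('pics/w5.png'); cv2.imwrite('pics/c5.png',cv2.resize(i[100:270,120:520],None,fx=2,fy=2,interpolation=cv2.INTER_CUBIC))"
```

```text
[0.39326063 0.34146546 0.20046443] [3.13874849e+00 1.13872556e-01 1.07685525e-04]
```

View pics/c5.png

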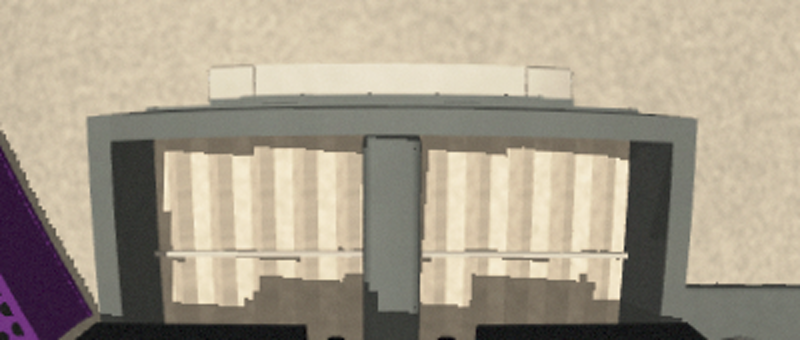

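The pleated filter's rim (88–697) is centred over the carbon filter's rim (146–640) and square to it. I'll check its y and then lower it.

```bash
python3 -c "
from h import *
c=lambda u,v:(120+u/2,100+v/2)
print(at('w5',*c(88,119),.2238,True),at('w5',*c(697,119),.2238,True)); print(at('w5',*c(392,106),.12,True))"
```

```text
[0.32955341 0.39798924 0.2238    ] [0.44868382 0.40666146 0.2238    ]
[0.38920087 0.40153366 0.12      ]
```

Emit:
carry_out:
  motion:
    - [[0,0.001,-0.015],0]
    - [[0,0.002,-0.028],0]
    - [[0,0.002,-0.037],0]
    - [[0,0.002,-0.044],0]
    - [[0,0.002,-0.049],0]
    - [[0,0.002,-0.053],0]
    - [[0,0.002,-0.056],0]
    - [[0,0.002,-0.058],0]
    - [[0,0.002,-0.059],0]
    - [[0,0.002,-0.059],0]
    - [[0,0.002,-0.059],0]

```text
time: 15.35
position: [0.3926, 0.3451, 0.1427]
tool_rot: [-3.139, -0.118, -0.001]
ft_force: [-3.0, -3.1, 5.9]
grip_width: 0.137
```

Emit:
carry_out:
  motion:
    - [[0,0,0],0]
    - [[0,0,0],0]
    - [[0,0,0],0]
    - [[0,0,0],0]
    - [[0,0,0],0]
  grip: 0.1

```text
time: 15.85
position: [0.3926, 0.345, 0.1415]
tool_rot: [-3.139, -0.118, -0.0]
ft_force: [-0.5, 0.7, -0.8]
grip_width: 0.43
```

Emit:
carry_out:
  motion:
    - [[0,0,0.02],0]
    - [[0,0,0.05],0]
    - [[0,0,0.085],0]
    - [[0.015,-0.03,0.1],0.005]
    - [[0.03,-0.065,0.1],0.01]
    - [[0.045,-0.105,0.1],0.015]
    - [[0.06,-0.15,0.1],0.02]
    - [[0.075,-0.19,0.1],0.025]
    - [[0.09,-0.23,0.1],0.03]
    - [[0.105,-0.27,0.1],0.035]
    - [[0.12,-0.31,0.1],0.04]
    - [[0.135,-0.35,0.1],0.045]
    - [[0.15,-0.39,0.1],0.05]
    - [[0.165,-0.43,0.1],0.058]
    - [[0.18,-0.47,0.1],0.058]
    - [[0.19,-0.51,0.1],0.058]
    - [[0.2,-0.55,0.09],0.058]
    - [[0.21,-0.59,0.075],0.058]
    - [[0.215,-0.625,0.055],0.058]
    - [[0.215,-0.643,0.035],0.058]

```text
time: 17.85
position: [0.607, -0.3026, 0.1755]
tool_rot: [3.132, 0.203, -0.001]
ft_force: [0.3, -1.1, -1.1]
grip_width: 0.454
```

Emit:
carry_out:
  motion:
    - [[0,0,-0.03],0]
    - [[0,0,-0.06],0]
    - [[0,0,-0.08],0]
    - [[0,0,-0.1],0]
    - [[0,0,-0.115],0]
    - [[0,0,-0.12],0]
    - [[0,0,-0.12],0]
    - [[0,0,-0.12],0]

```text
time: 18.65
position: [0.6082, -0.2984, 0.0576]
tool_rot: [3.134, 0.209, 0.002]
ft_force: [0.4, 0.0, 0.2]
grip_width: 0.452
```

Position agrees with the plan; going from z 0.0576 down to 0.0185.

Emit:
carry_out:
  motion:
    - [[0,0,-0.01],0]
    - [[0,0,-0.02],0]
    - [[0,0,-0.028],0]
    - [[0,0,-0.034],0]
    - [[0,0,-0.039],0]
    - [[0,0,-0.039],0]
    - [[0,0,-0.039],0]

```text
time: 19.35
position: [0.6076, -0.2981, 0.0176]
tool_rot: [3.135, 0.209, 0.0]
ft_force: [-0.1, -0.4, -0.6]
grip_width: 0.451
```

Emit:
carry_out:
  motion:
    - [[0,0,0],0]
    - [[0,0,0],0]
    - [[0,0,0],0]
    - [[0,0,0],0]
    - [[0,0,0],0]
    - [[0,0,0],0]
  grip: 1
  squeeze: 35

```text
time: 19.95
position: [0.6079, -0.298, 0.0178]
tool_rot: [3.134, 0.209, 0.001]
ft_force: [0.5, -0.5, 1.1]
grip_width: 0.133
```

Emit:
carry_out:
  motion:
    - [[0,0,0.02],0]
    - [[0,0,0.05],0]
    - [[0,0,0.09],0]
    - [[0,0.01,0.13],0]
    - [[0,0.03,0.17],0]
    - [[-0.005,0.06,0.2],-0.005]
    - [[-0.015,0.095,0.21],-0.01]
    - [[-0.03,0.135,0.21],-0.015]
    - [[-0.04,0.175,0.21],-0.02]
    - [[-0.055,0.215,0.21],-0.025]
    - [[-0.065,0.255,0.21],-0.03]
    - [[-0.08,0.295,0.21],-0.035]
    - [[-0.095,0.335,0.21],-0.04]
    - [[-0.11,0.375,0.21],-0.045]
    - [[-0.125,0.415,0.21],-0.05]
    - [[-0.14,0.455,0.21],-0.058]
    - [[-0.155,0.495,0.21],-0.058]
    - [[-0.17,0.53,0.21],-0.058]
    - [[-0.185,0.565,0.21],-0.058]
    - [[-0.2,0.6,0.21],-0.058]

```text
time: 21.95
position: [0.4064, 0.3028, 0.2271]
tool_rot: [3.139, 0.117, -0.001]
ft_force: [0.7, 0.7, -2.0]
grip_width: 0.134
```

Emit:
carry_out:
  motion:
    - [[-0.008,0.023,0],0]
    - [[-0.015,0.043,0],0]
    - [[-0.015,0.043,0],0]
    - [[-0.015,0.043,0],0]
    - [[-0.015,0.043,0],0]

```text
time: 22.45
position: [0.3931, 0.3435, 0.2272]
tool_rot: [3.138, 0.115, -0.0]
ft_force: [-0.5, 0.2, -2.0]
grip_width: 0.132
```

```bash
python3 -c "
from h import *
snap('wrist','w6');print(get_state()['position'],get_state()['tool_rot'])
i=cv2.imread('pics/w6.png'); cv2.imwrite('pics/c6.png',cv2.resize(i[100:270,120:520],None,fx=2,fy=2,interpolation=cv2.INTER_CUBIC))"
```

```text
[0.39316465 0.34357814 0.22733274] [ 3.13854985e+00  1.14461439e-01 -1.22910867e-04]
```

View pics/c6.png

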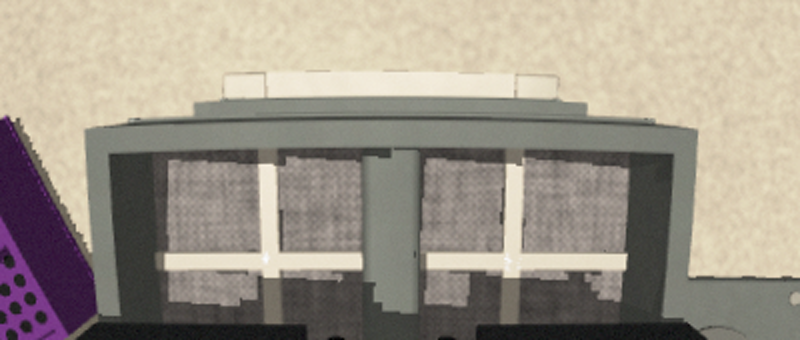

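The pre-filter's rim (86–697), the pleated rim (130–655), the carbon rim (195–587) and the base are all concentric and parallel.

```bash
python3 -c "
from h import *
c=lambda u,v:(120+u/2,100+v/2)
z=.2273-.0178+.042
print(at('w6',*c(86,129),z,True),at('w6',*c(697,129),z,True)); print(at('w6',*c(130,120),.166,True),at('w6',*c(655,119),.166,True));print(at('w6',*c(391,99),.12,True))"
```

```text
[0.3291771  0.39833461 0.2515    ] [0.44817666 0.4070907  0.2515    ]
[0.30769805 0.39596207 0.166     ] [0.47057273 0.40829433 0.166     ]
[0.38835575 0.40596595 0.12      ]
```

```bash
python3 -c "
from h import *
c=lambda u,v:(120+u/2,100+v/2)
for a,b,v,z in [(195,587,102,.166),(223,557,72,.06),(130,655,119,.2175)]:
    p,q=at('w6',*c(a,v),z,True),at('w6',*c(b,v),z,True);print(p,q,np.linalg.norm(p-q),(p+q)/2)"
```

```text
[0.32874989 0.40215373 0.166     ] [0.44786321 0.41090652 0.166     ] 0.11943447554251088 [0.38830655 0.40653013 0.166     ]
[0.31282099 0.41367274 0.06      ] [0.46107891 0.42452958 0.06      ] 0.14865490688182126 [0.38694995 0.41910116 0.06      ]
[0.32624433 0.39881888 0.2175    ] [0.45158083 0.40806712 0.2175    ] 0.12567723594287594 [0.38891258 0.403443   0.2175    ]
```

The 195–587 strip is actually the seated pleated rim: it measures 119.4 mm at z = 0.166, as it should. The pre-filter needs +3 mm in y.

Emit:
carry_out:
  motion:
    - [[0,0.001,-0.012],0]
    - [[0,0.003,-0.024],0]
    - [[0,0.003,-0.032],0]
    - [[0,0.003,-0.038],0]
    - [[0,0.003,-0.043],0]
    - [[0,0.003,-0.047],0]
    - [[0,0.003,-0.05],0]
    - [[0,0.003,-0.052],0]
    - [[0,0.003,-0.053],0]
    - [[0,0.003,-0.053],0]
    - [[0,0.003,-0.053],0]

```text
time: 23.6
position: [0.3926, 0.348, 0.1757]
tool_rot: [-3.139, -0.118, -0.001]
ft_force: [-2.4, -2.1, 5.6]
grip_width: 0.136
```

Emit:
carry_out:
  motion:
    - [[0,0,0],0]
    - [[0,0,0],0]
    - [[0,0,0],0]
    - [[0,0,0],0]
    - [[0,0,0],0]
  grip: 0.1

```text
time: 24.1
position: [0.3925, 0.348, 0.1745]
tool_rot: [3.139, 0.118, 0.0]
ft_force: [-0.3, -0.5, 0.1]
grip_width: 0.43
```

Emit:
carry_out:
  motion:
    - [[0,0,0.02],0]
    - [[0,0,0.05],0]
    - [[0,0,0.08],0]
    - [[0.03,-0.015,0.08],0]
    - [[0.065,-0.03,0.08],0]
    - [[0.105,-0.045,0.08],0]
    - [[0.15,-0.065,0.08],0]
    - [[0.189,-0.082,0.06],0]
    - [[0.189,-0.082,0.02],0]
    - [[0.189,-0.082,-0.01],0]

```text
time: 25.1
position: [0.5825, 0.2641, 0.1619]
tool_rot: [3.139, 0.113, -0.002]
ft_force: [-1.1, -0.3, -0.3]
grip_width: 0.45
```

Emit:
carry_out:
  motion:
    - [[0,0,-0.02],0]
    - [[0,0,-0.04],0]
    - [[0,0,-0.055],0]
    - [[0,0,-0.055],0]
    - [[0,0,-0.055],0]
  grip: -1

```text
time: 25.6
position: [0.5818, 0.2661, 0.11]
tool_rot: [-3.139, -0.118, -0.001]
ft_force: [-0.3, 0.3, 0.6]
grip_width: 0.817
```

```bash
python3 -c "
from h import *
snap('scene','s7');snap('side','d7');print(get_state())
b=cv2.imread('pics/d7.png')[110:260,170:370];c=cv2.imread('pics/s7.png')[90:290,360:560]
cv2.imwrite('pics/c7.png',np.hstack([cv2.resize(b,(400,300),interpolation=2),cv2.resize(c,(400,300*4//3),interpolation=2)[:300]]))"
```

```text
{'time': 25.7, 'joint_positions': array([-0.31096936,  0.37920759, -0.19966502,  1.60747316,  0.08036735,
        1.16044875, -0.4536924 ]), 'qd': array([ 2.08060970e-05, -3.67194492e-03,  1.50284431e-04, -2.04233148e-03,
        8.49118005e-04, -1.07249787e-03,  8.25931281e-04]), 'joint_torque': array([ 2.01852329e-02, -4.90319180e+01, -1.95637174e+00, -2.87731791e+01,
       -6.25474588e-02,  1.55777269e-02,  7.14156322e-04]), 'position': array([0.58240366, 0.26645237, 0.11108224]), 'tool_rot': array([-3.13845065, -0.11779258, -0.00364121]), 'ft_force': array([ 0.78162316, -0.543023  ,  0.09646335]), 'torque': array([-0.01589054, -0.0104374 ,  0.01258271]), 'grip_width': 0.9077456987054784}
```

View pics/c7.png

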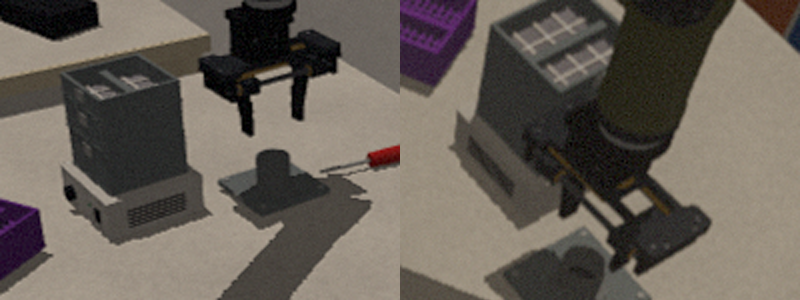

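The side view shows three modules flush and square on the base. The fingers straddle the cover's stub, so I'll go down and grip it.

Emit:
carry_out:
  motion:
    - [[0,0,-0.02],0]
    - [[0,0,-0.04],0]
    - [[0,0,-0.055],0]
    - [[0,0,-0.068],0]
    - [[0,0,-0.077],0]
    - [[0,0,-0.081],0]
    - [[0,0,-0.081],0]
    - [[0,0,-0.081],0]

```text
time: 26.5
position: [0.582, 0.2662, 0.0292]
tool_rot: [-3.139, -0.118, -0.002]
ft_force: [0.3, 0.3, 0.0]
grip_width: 1.002
```

Emit:
carry_out:
  motion:
    - [[0,0,0],0]
    - [[0,0,0],0]
    - [[0,0,0],0]
    - [[0,0,0],0]
    - [[0,0,0],0]
    - [[0,0,0],0]
  grip: 1
  squeeze: 25

```text
time: 27.1
position: [0.5815, 0.266, 0.0286]
tool_rot: [3.139, 0.118, 0.0]
ft_force: [-0.5, -0.0, 0.8]
grip_width: 0.557
```

Emit:
carry_out:
  motion:
    - [[0,0,0.02],0]
    - [[0,0,0.05],0]
    - [[0,0,0.09],0]
    - [[0,0,0.13],0]
    - [[0,0,0.17],0]
    - [[0,0,0.21],0]
    - [[0,0,0.235],0]
    - [[-0.03,0.013,0.24],0]
    - [[-0.065,0.028,0.24],0]
    - [[-0.105,0.045,0.24],0]
    - [[-0.14,0.06,0.24],0]
    - [[-0.17,0.072,0.24],0]
    - [[-0.189,0.08,0.24],0]
    - [[-0.189,0.08,0.24],0]
    - [[-0.189,0.08,0.24],0]
    - [[-0.189,0.08,0.24],0]

```text
time: 28.7
position: [0.3936, 0.345, 0.2683]
tool_rot: [3.139, 0.115, 0.0]
ft_force: [-0.9, -0.9, -2.7]
grip_width: 0.556
```

```bash
python3 -c "
from h import *
snap('wrist','w8');print(get_state()['position'],get_state()['tool_rot'],get_state()['ft_force'])
i=cv2.imread('pics/w8.png'); cv2.imwrite('pics/c8.png',cv2.resize(i[100:270,120:520],None,fx=2,fy=2,interpolation=cv2.INTER_CUBIC))"
```

```text
[0.3936049  0.3450408  0.26824062] [ 3.13891671e+00  1.14557321e-01 -1.98891628e-04] [ 0.69103062 -0.19167455 -2.10632219]
```

View pics/c8.png

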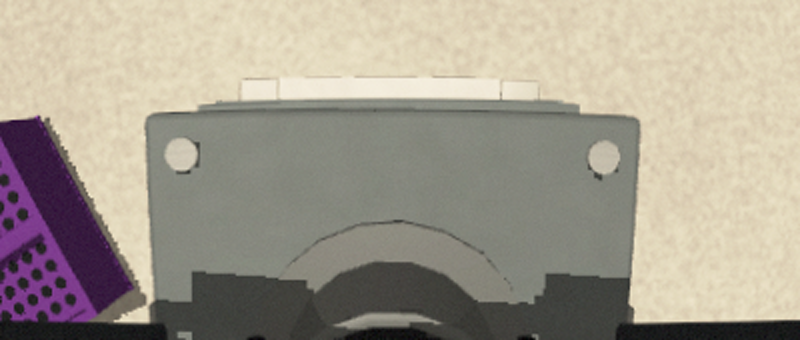

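The cover's rim runs 147–640 along the far edge (v ≈ 115), and the pre-filter rim shows behind it (197–580, v ≈ 104). I'll get both positions.

```bash
python3 -c "
from h import *
c=lambda u,v:(120+u/2,100+v/2)
for a,va,b,vb,z in [(147,115,640,119,.2682-.0286+.018),(197,105,580,106,.2),(240,79,539,82,.06)]:
    p,q=at('w8',*c(a,va),z,True),at('w8',*c(b,vb),z,True);print(np.linalg.norm(p-q).round(4),((p+q)/2).round(4),np.arctan2(*(q-p)[1::-1]).round(3))"
```

```text
0.1181 [0.3897 0.4052 0.2576] 0.066
0.1203 [0.3881 0.4068 0.2   ] 0.07
0.1493 [0.3875 0.4175 0.06  ] 0.063
```

Emit:
carry_out:
  motion:
    - [[-0.001,0.001,-0.01],0]
    - [[-0.001,0.002,-0.02],0]
    - [[-0.001,0.002,-0.028],0]
    - [[-0.001,0.002,-0.034],0]
    - [[-0.001,0.002,-0.039],0]
    - [[-0.001,0.002,-0.043],0]
    - [[-0.001,0.002,-0.046],0]
    - [[-0.001,0.002,-0.048],0]
    - [[-0.001,0.002,-0.049],0]
    - [[-0.001,0.002,-0.049],0]
    - [[-0.001,0.002,-0.049],0]

```text
time: 29.85
position: [0.3916, 0.3481, 0.2205]
tool_rot: [-3.139, -0.118, -0.001]
ft_force: [-1.5, -2.2, 4.8]
grip_width: 0.556
```

Emit:
carry_out:
  motion:
    - [[0,0,0],0]
    - [[0,0,0],0]
    - [[0,0,0],0]
    - [[0,0,0],0]
    - [[0,0,0],0]
    - [[0,0,0],0]
  grip: -1

```text
time: 30.45
position: [0.3915, 0.348, 0.2195]
tool_rot: [3.139, 0.118, 0.0]
ft_force: [0.4, -0.1, -0.3]
grip_width: 0.975
```

Seated at the expected height, with contact force. I'll retreat and check.

Emit:
carry_out:
  motion:
    - [[0,0,0.02],0]
    - [[0,0,0.045],0]
    - [[0,0,0.075],0]
    - [[0.01,-0.03,0.09],0]
    - [[0.025,-0.07,0.09],0]
    - [[0.04,-0.11,0.09],0]
    - [[0.06,-0.15,0.09],0]
    - [[0.08,-0.19,0.09],0]
    - [[0.1,-0.23,0.09],0]
    - [[0.12,-0.27,0.09],0]
    - [[0.12,-0.27,0.09],0]
    - [[0.12,-0.27,0.09],0]

```text
time: 31.65
position: [0.5117, 0.077, 0.3094]
tool_rot: [-3.139, -0.113, 0.001]
ft_force: [-0.4, 1.1, -0.2]
grip_width: 0.997
```

```bash
python3 -c "
from h import *
snap('scene','s9');snap('side','d9');snap('wrist','w9');print(get_state()['position'])
b=cv2.imread('pics/d9.png')[90:240,170:370];c=cv2.imread('pics/s9.png')[60:210,380:580];w=cv2.imread('pics/w9.png')[0:300]
cv2.imwrite('pics/c9.png',np.vstack([np.hstack([cv2.resize(b,(400,300),interpolation=2),cv2.resize(c,(400,300),interpolation=2)]),cv2.copyMakeBorder(w,0,0,80,80,0)]))"
```

```text
[0.51105339 0.07970152 0.30959987]
```

View pics/c9.png

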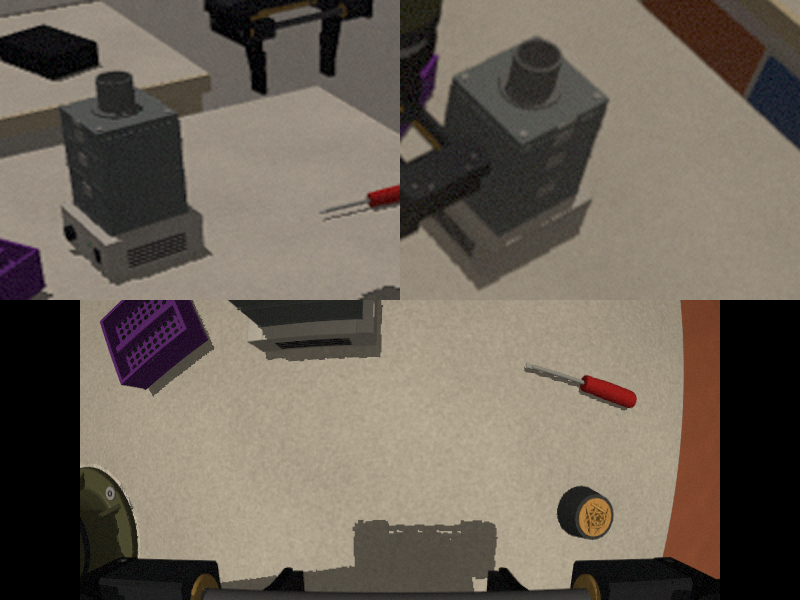

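The stack is flush and square with the cover on top, and the bystanders and the purple look-alike haven't moved. Handing in.

```bash
python3 -c "
from h import *
print(ticket.close_job())"
```

```text
the job is handed in; nothing more can be done
None
```

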